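Load the vial reader and slide its carriage home

TASK

Put the blue-capped sample vial upright into the blue well of the vial reader's carriage, then gently push the carriage into the reader until you feel it come up against its stop inside, and let go. Do not ram the stop, and leave the green- and white-capped vials where they stand.

Things in the scene. Friction and masses are not known exactly. Their poses are not given: they have to be found in the camera images.
- vial_blue: the vial to load: clear sample vial with a bright blue screw cap and brown contents, 24 mm in diameter, 50 mm tall (cap: top 11 mm), about 30 g. Stands upright on the bench at the start. Origin: centre of its underside; z up its axis. A microscope 350 mm tall stands behind the vials, to the left of the reader, from about 0.54 m in front of the robot: cross to the reader on the robot's side of it.
- reader: vial reader, fixed: grey base (245 x 108 mm, 12 mm high) with a white hollow hood at its far end (opening 88 mm wide, ceiling 84 mm, top 92 mm above the bench). Origin on the bench under the hood's front edge; x axis: along the carriage's travel, into the hood. Hood from x = 0 to 110 mm, base from x = -135 mm. Guide rails at y = +-45 mm, 21 mm high. Place and yaw vary.
- well (a point): centre of the floor of the carriage's blue well, 24 mm above the bench; axes as the reader's. Well: open tray, 44 x 44 mm inside, 5 mm walls, rim 11 mm above its floor. The carriage's upright orange push tab (44 mm wide, 7 mm thick) is on the near side: its near face at x = -64 mm from here, from 18 to 58 mm above the bench; free space behind it to push from.
- carriage (a joint): how far the carriage (dark plate with blue well and orange tab) is slid in, m: 0 to 12 mm at the start, the well out in front of the hood; grows as it is pushed in. It slides with about 2.5 N of friction and stays where it is left. A rigid hidden stop ends its travel somewhere between 70 and 100 mm, the well then under the hood.
- vial_green: bystander: the same kind of vial with a green cap, 24 mm in diameter, 50 mm tall. Origin: centre of its underside. Leave it.
- vial_white: bystander: the same kind of vial with a white cap and blue contents, 24 mm in diameter, 50 mm tall. Origin: centre of its underside. Leave it.
Mind the look-alikes: they are no part of the job. Leave any pink look-alike of the vial_blue alone.

How it is judged:
On the way, in this order (a step that is already met when the one before it is completed fails the run):
1. the blue-capped vial stands upright in the well, while the carriage is still out (horizontal distance between vial_blue and well below 0.016 m and z of vial_blue in the frame of well below 0.006 m and angle between vial_blue's own z axis and vertical below 0.17 rad and value of joint carriage below 0.05 m and contact force between the fingers and vial_blue below 0.1 N), for 0.2 s.
2. the carriage is home against its stop (value of joint carriage above 0.08 m), for 0.2 s.
At the end, for the whole second after the job is handed in: The carriage is home: within 5 mm of its stop. The blue-capped vial stands at rest on the floor of the well, its axis within 16 mm of the well's centre and within 10 degrees of upright (value of joint carriage above 0.08 m and horizontal distance between vial_blue and well below 0.016 m and z of vial_blue in the frame of well below 0.006 m and angle between vial_blue's own z axis and vertical below 0.17 rad and linear speed of vial_blue below 0.02 m/s); the robot touches nothing.
It fails at once if the reader or its carriage is pressed by the fingers with more than 45 N (contact force between the fingers and reader above 45 N).
It fails at once if the green- or white-capped vial is moved by more than 25 mm (distance of any of vial_green, vial_white from where it was at the start of the episode above 0.025 m).
It also fails if it takes over 51 s, if anything falls off the work surface, if the arm or the gripper's body presses on something with over 40 N, if the wrist force passes 120 N, or if a joint passes its speed limit or range.

ROBOT

A 6-joint arm with a two-finger parallel gripper is mounted at the origin on a cart in front of the work surface, level with it; the furniture and walls round the work are solid. World frame = base frame: x ahead of the robot, y to its left, z up, the work surface at z = 0. Lengths are in m, angles in rad, forces in N, time in s.
With the tool pointing down it reaches from about 0.25 to 0.725 m from the base axis. Payload 4 kg.
Tool frame: the origin (TCP) lies between the finger pads; the fingertips stand 11 mm ahead of it and the grasp point (between the pads) lies 8 mm behind it (bot.tip_extent is the distance from the TCP to the fingertips, in m); z points along the fingers, y is the line along which they close (so a half turn about z gives the same grasp; the last joint's range is limited). The gripper opens to 85 mm and grips with 20 to 120 N. Pads are 22 mm wide; open, the fingers measure 114 mm over their backs; the gripper's body (76 mm by 85 mm) begins 54 mm behind the grasp point. The pads swing forward as they close: fully open they stand 13 mm farther back than shut.
Start: joints at [1.332, 0.241, 0.005, 1.335, 0, 1.571], TCP at [0.118, 0.486, 0.242] pointing down, gripper open.
Joint ranges: [-2.72, 2.72], [-1.05, 1.87], [-1.09, 1.28], [-1.99, 2.15], [-1.42, 1.44], [-3.14, 3.14]. Speed limits (rad/s): [2.79, 2.79, 3.14, 3.14, 3.14, 3.14].

INTERFACE

Orientations are given as a unit quaternion [x, y, z, w].
In Python, from workcell import bot gives the robot as it stands. The module is installed in compiled form; this text tells all that it offers.
- The arm moves only by the tool drive_tool, never from a script. Its argument "rows" is a list of rows, each an object of numbers: "dx", "dy", "dz": the shift along the tool's x, y, z in units of 50 mm (1.0 is 50 mm); "wx", "wy", "wz": the turn, a rotation vector about the tool's x, y, z in units of 5 degrees (1.0 is 5 degrees); "hand": the finger opening in mm, from 0 to 85.4. A call has 1 to 20 rows; each row is the pose to reach, as a shift and turn from the pose commanded when the call began, along the tool's axes at that moment; what a row does not reach only later rows make up. A row lasts 1/10 s, in which the tool goes at most 50 mm and 8.59 degrees, less where a joint would pass 70% of its speed; a pose out of reach is approached as far as the arm can. A call with a gripper value outside its range is refused whole. The fingers move at their own pace and stop on an object; the grip force is fixed at half the most. Time passes only in rows, so rows that repeat a pose let the fingers close. It gives the time, the measured TCP pose, the force, the opening and the grip force at its end, in the units of the state.
- bot.get_obs(): the state, without advancing time (a new reading comes with each control period).
- bot.camera(name): name is "scene" or "top" or "wrist"; returns the picture (480x640x3 uint8, red, green, blue); there is no depth.
- bot.get_calibration(name): a dict with "vfov" (degrees; the focal length in pixels is half the picture's height over the tangent of half this angle, whatever the lens; pixels are square), "cx", "cy" (the principal point, pixels), "origin" and "rotation" of the camera in the world; the wrist camera has in their place "mount" (4x4, takes a point from camera to tool coordinates, whose origin is the TCP and whose axes are the flange's). Camera axes: x right, y up, looking along -z (the intrinsics and any distortion apply to the point x, -y, -z); pixel columns grow to the right and rows downward; lengths in m; the calibration is good to about 2 mm. A picture is of the moment at which its call begins: read the wrist's pose just before it. get_calibration takes no time and is no camera call.
- bot.job_done(): hands the job in; it is judged then, once.
Trained networks look in the newest picture that a camera, given by its name, has taken for a name from the list of things; names that differ only in an ending like _2 or _b are one class to them, and where a whole thing is asked for, a point or a joint stands for the part that bears it (a point fixed in the world has none). Each returns a list of dicts, best first, with "score" (0 to 1); they miss things now and then, are a little off and sometimes report something else, mostly with a low value. They report only what shows in the picture. A call takes as long as a camera call. They do not tell look-alikes from the thing itself.
- bot.look_for(camera, thing): "extent" ([centre column, centre row, width, height] in pixels, round what is visible of it).
- bot.outline_of(camera, thing): "region" (480x640 bool, what is visible of it) and "extent" ([centre column, centre row, width, height] in pixels, round what is visible of it).
The state is a dict: "clock": time; "joint_pos": joint angles; "joint_vel": joint speeds; "tau": joint torques, N m; "eef_pos": TCP position; "tool_rot": TCP orientation; "ft_force": force on the tool from outside, world axes, zero at the start; "ft_torque": the same for the moment, N m; "grip_width": finger opening in m; "grasp_force": force on a finger pad.
Only numpy, scipy, OpenCV 4.12 (cv2) and the standard library are available. Lean on these libraries where they do the work, as an engineer would, in place of code of your own. Each camera call takes 0.05 s, during which the arm holds its last target. There are 200 camera calls.

## Working session

There is one attempt and no reset: what is moved stays moved. The work goes in short steps, Python scripts to look and compute and a tool call to move; the robot and the scene stay as the last step left them, time stands still between calls to the robot, and variables do not carry over. Pictures are saved under pics/ and viewed, at most 10 in all, crops included, and the job is handed in when it is done.

Besides the shell and the picture viewer there is one more tool, called after "Emit:" by a JSON object that holds its "api" and its "payload". drive_tool: Moves the arm, as the interface text tells. Its arguments: {"type":"object","properties":{"rows":{"type":"array","items":{"type":"object","properties":{"dx":{"type":"number"},"dy":{"type":"number"},"dz":{"type":"number"},"wx":{"type":"number"},"wy":{"type":"number"},"wz":{"type":"number"},"hand":{"type":"number"}}}}},"required":["rows"]}

```bash
mkdir -p pics
cat > h.py <<'E'
import numpy as np, cv2
from workcell import bot
def snap(c,fn=None):
    o=bot.get_obs(); im=bot.camera(c)
    if fn: cv2.imwrite('pics/'+fn,im[:,:,::-1])
    return o,im
def pose(c,o):
    k=bot.get_calibration(c)
    if 'mount' in k:
        from scipy.spatial.transform import Rotation as R
        T=np.eye(4);T[:3,:3]=R.from_quat(o['tool_rot']).as_matrix();T[:3,3]=o['eef_pos']
        M=T@np.array(k['mount']);return k,M[:3,3],M[:3,:3]
    return k,np.array(k['origin']),np.array(k['rotation'])
def px2w(c,o,u,v,z):
    k,p,R=pose(c,o);f=240/np.tan(np.radians(k['vfov'])/2)
    d=R@np.array([(u-k['cx'])/f,-(v-k['cy'])/f,-1]);return p+d*(z-p[2])/d[2]
def w2px(c,o,P):
    k,p,R=pose(c,o);f=240/np.tan(np.radians(k['vfov'])/2)
    q=R.T@(np.array(P)-p);return np.array([k['cx']+f*q[0]/-q[2],k['cy']-f*q[1]/-q[2]])
E
python3 - <<'E'
from h import *
for c in ['scene','top']:
    o,im=snap(c,c+'0.png'); print(c,bot.get_calibration(c))
    for t in ['vial_blue','vial_green','vial_white','reader','well','carriage']:
        print(t,[(round(d['score'],2),np.round(d['extent']).tolist()) for d in bot.look_for(c,t)[:4]])
a=cv2.imread('pics/scene0.png');b=cv2.imread('pics/top0.png')
print(bot.get_calibration('wrist'),bot.get_obs()['tool_rot'],bot.get_obs()['clock'])
E
```

```text
scene {'vfov': 45.57310234949745, 'cx': 317.57198285567216, 'cy': 238.88313927397232, 'origin': array([ 0.02054669, -0.50954526,  0.47747714]), 'rotation': array([ 0.47586571, -0.17649693, -0.3099761 ,  0.80393748])}
vial_blue [(0.93, [298.0, 264.0, 17.0, 39.0]), (0.92, [262.0, 237.0, 15.0, 36.0]), (0.62, [237.0, 226.0, 16.0, 31.0]), (0.59, [254.0, 261.0, 17.0, 34.0])]
vial_green [(0.71, [211.0, 248.0, 14.0, 32.0])]
vial_white [(0.65, [278.0, 288.0, 19.0, 36.0])]
reader [(0.76, [445.0, 304.0, 201.0, 155.0])]
well [(0.69, [406.0, 331.0, 97.0, 64.0])]
carriage [(0.92, [408.0, 328.0, 95.0, 64.0])]
top {'vfov': 47.984865427178214, 'cx': 312.424838647224, 'cy': 246.57461604004263, 'origin': array([0.34651837, 0.01106079, 0.89082203]), 'rotation': array([ 0.06513686, -0.07167295, -0.69575133,  0.71172345])}
vial_blue [(0.76, [243.0, 294.0, 17.0, 15.0]), (0.76, [173.0, 258.0, 20.0, 13.0]), (0.64, [275.0, 259.0, 14.0, 18.0]), (0.61, [306.0, 242.0, 11.0, 22.0])]
vial_green [(0.59, [194.0, 302.0, 20.0, 19.0])]
vial_white [(0.44, [293.0, 304.0, 14.0, 14.0])]
reader [(0.92, [415.0, 222.0, 102.0, 168.0])]
well [(0.56, [404.0, 264.0, 56.0, 68.0])]
carriage [(0.68, [403.0, 267.0, 54.0, 70.0])]
{'vfov': 63.202418047577886, 'cx': 322.5080597798351, 'cy': 241.27023949433203, 'mount': array([[ 1.23594599e-04,  9.50994213e-01,  3.09208655e-01,
         7.89343287e-02],
       [ 9.99999989e-01, -9.34074027e-05, -1.12431194e-04,
        -3.44769515e-04],
       [-7.80390374e-05,  3.09208666e-01, -9.50994214e-01,
        -1.31816348e-01],
       [ 0.00000000e+00,  0.00000000e+00,  0.00000000e+00,
         1.00000000e+00]])} [1.19120280e-01 9.92879831e-01 2.39770209e-05 1.63249216e-06] 0.7
```

View pics/scene0.png

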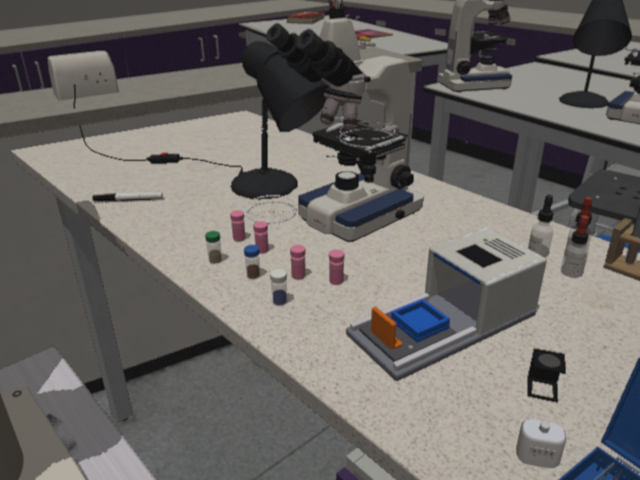

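View pics/top0.png

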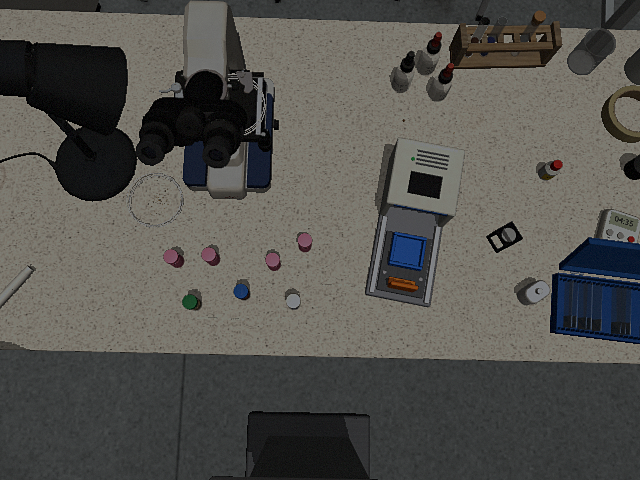

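Candidates for the vial: in the scene picture the blue-capped one is at (252,261), and at (242,291) in the top picture. The four pink ones are decoys at top (173,257), (210,255), (273,259) and (305,241). Green is at (191,301) and white at (293,300). Only (252,261) has a bright blue cap with brown contents. I'll confirm it in a crop.

```bash
sed -i "s/return k,np.array(k\['origin'\]),np.array(k\['rotation'\])/from scipy.spatial.transform import Rotation as R;return k,np.array(k['origin']),R.from_quat(k['rotation']).as_matrix()/" h.py
python3 - <<'E'
from h import *
a=cv2.imread('pics/scene0.png')[200:320,190:350];cv2.imwrite('pics/crop.png',cv2.resize(a,None,fx=4,fy=4,interpolation=cv2.INTER_CUBIC))
for n,u,v in [('blue',241,291),('green',191,301),('white',293,300),('p1',173,257),('p2',210,255),('p3',273,259),('p4',305,241)]:
    print(n,px2w('top',None,u,v,.05).round(3))
b=cv2.imread('pics/top0.png');hsv=cv2.cvtColor(b,cv2.COLOR_BGR2HSV)
for n,lo,hi,box,z in [('well',(100,150,60),(125,255,255),(360,220,450,300),.035),('tab',(5,150,80),(20,255,255),(360,220,450,310),.058),('vial',(100,150,60),(125,255,255),(225,275,260,310),.05)]:
    m=cv2.inRange(hsv,lo,hi);k=np.zeros_like(m);x0,y0,x1,y1=box;k[y0:y1,x0:x1]=m[y0:y1,x0:x1]
    r=cv2.minAreaRect(cv2.findNonZero(k));B=cv2.boxPoints(r)
    print(n,np.round(r[0]),[px2w('top',None,*q,z)[:2].round(3).tolist() for q in [r[0],*B]])
for u,v in [(398,139),(463,152),(447,218),(383,202)]: print('hood',px2w('top',None,u,v,.092)[:2].round(3))
for u,v in [(367,294),(429,304)]: print('base',px2w('top',None,u,v,.012)[:2].round(3))
E
```

```text
blue [0.438 0.115 0.05 ]
green [0.421 0.192 0.05 ]
white [0.426 0.033 0.05 ]
p1 [0.49  0.225 0.05 ]
p2 [0.494 0.167 0.05 ]
p3 [0.49  0.067 0.05 ]
p4 [0.52  0.017 0.05 ]
well [408. 251.] [[0.511, -0.149], [0.488, -0.118], [0.543, -0.128], [0.535, -0.181], [0.479, -0.171]]
tab [403. 283.] [[0.456, -0.137], [0.455, -0.113], [0.466, -0.116], [0.458, -0.161], [0.447, -0.158]]
vial [240. 290.] [[0.439, 0.116], [0.449, 0.126], [0.449, 0.106], [0.429, 0.105], [0.429, 0.125]]
hood [ 0.679 -0.126]
hood [ 0.66  -0.228]
hood [ 0.553 -0.2  ]
hood [ 0.576 -0.102]
base [ 0.442 -0.086]
base [ 0.428 -0.187]
```

View pics/crop.png

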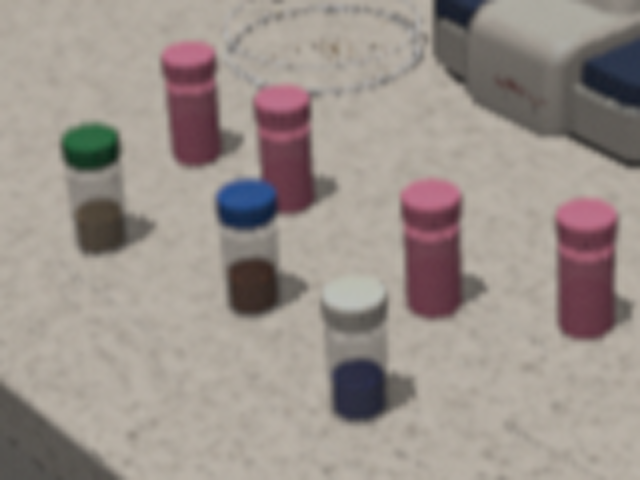

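The crop shows the blue-capped, brown-filled vial at crop (248,245), which is the target at world (0.439, 0.116). The reader yaw is about -11°. I'll approach and hover.

Emit:
{"api": "drive_tool", "payload": {"rows": [{"dx":-0.5,"dy":-0.35,"dz":0.1,"wz":-0.5,"hand":55},{"dx":-1.2,"dy":-0.85,"dz":0.3,"wz":-0.5,"hand":55},{"dx":-2.0,"dy":-1.4,"dz":0.5,"wz":-0.5,"hand":55},{"dx":-2.8,"dy":-2.0,"dz":0.7,"wz":-0.5,"hand":55},{"dx":-3.6,"dy":-2.55,"dz":0.9,"wz":-0.5,"hand":55},{"dx":-4.4,"dy":-3.1,"dz":1.1,"wz":-0.5,"hand":55},{"dx":-5.2,"dy":-3.7,"dz":1.3,"wz":-0.5,"hand":55},{"dx":-6.0,"dy":-4.25,"dz":1.5,"wz":-0.5,"hand":55},{"dx":-6.8,"dy":-4.8,"dz":1.7,"wz":-0.5,"hand":55},{"dx":-7.5,"dy":-5.3,"dz":1.8,"wz":-0.5,"hand":55},{"dx":-7.99,"dy":-5.67,"dz":1.8,"wz":-0.5,"hand":55},{"dx":-7.99,"dy":-5.67,"dz":1.8,"wz":-0.5,"hand":55},{"dx":-7.99,"dy":-5.67,"dz":1.8,"wz":-0.5,"hand":55},{"dx":-7.99,"dy":-5.67,"dz":1.8,"wz":-0.5,"hand":55},{"dx":-7.99,"dy":-5.67,"dz":1.8,"wz":-0.5,"hand":55}]}}

```text
invalid input at $.rows[0]: expected keys dx, dy, dz, wx, wy, wz, hand
```

Run:
```python
from h import *
from scipy.spatial.transform import Rotation as R
o,im=snap('wrist','w1.png')
print(o['clock'],o['eef_pos'].round(4),R.from_quat(o['tool_rot']).as_matrix().round(3).tolist(),o['grip_width'])
hsv=cv2.cvtColor(im,cv2.COLOR_RGB2HSV);m=cv2.inRange(hsv,(100,150,60),(125,255,255))
n,l,s,c=cv2.connectedComponentsWithStats(m)
for i in range(1,n):
    if s[i][4]>150: print(s[i],c[i].round(),px2w('wrist',o,*c[i],.047).round(4))
print(w2px('wrist',o,[.439,.116,.05]))
```

```text
0.7 [0.1183 0.4858 0.2423] [[-0.972, 0.237, 0.0], [0.237, 0.972, 0.0], [0.0, 0.0, -1.0]] 0.08511496357614597
[ 80.2593423  544.39191786]
```

View pics/w1.png

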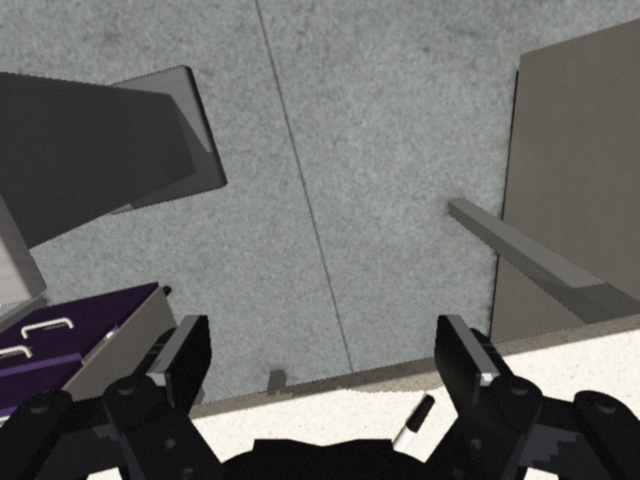

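The move was refused because every row needs all its keys. The picture only shows the floor by the start pose, with the fingers at the bottom. I'll resend it.

Emit:
{"api": "drive_tool", "payload": {"rows": [{"dx":-0.5,"dy":-0.35,"dz":0.1,"wx":0,"wy":0,"wz":-0.5,"hand":55},{"dx":-1.2,"dy":-0.85,"dz":0.3,"wx":0,"wy":0,"wz":-0.5,"hand":55},{"dx":-2.0,"dy":-1.4,"dz":0.5,"wx":0,"wy":0,"wz":-0.5,"hand":55},{"dx":-2.8,"dy":-2.0,"dz":0.7,"wx":0,"wy":0,"wz":-0.5,"hand":55},{"dx":-3.6,"dy":-2.55,"dz":0.9,"wx":0,"wy":0,"wz":-0.5,"hand":55},{"dx":-4.4,"dy":-3.1,"dz":1.1,"wx":0,"wy":0,"wz":-0.5,"hand":55},{"dx":-5.2,"dy":-3.7,"dz":1.3,"wx":0,"wy":0,"wz":-0.5,"hand":55},{"dx":-6.0,"dy":-4.25,"dz":1.5,"wx":0,"wy":0,"wz":-0.5,"hand":55},{"dx":-6.8,"dy":-4.8,"dz":1.7,"wx":0,"wy":0,"wz":-0.5,"hand":55},{"dx":-7.5,"dy":-5.3,"dz":1.8,"wx":0,"wy":0,"wz":-0.5,"hand":55},{"dx":-7.99,"dy":-5.67,"dz":1.8,"wx":0,"wy":0,"wz":-0.5,"hand":55},{"dx":-7.99,"dy":-5.67,"dz":1.8,"wx":0,"wy":0,"wz":-0.5,"hand":55},{"dx":-7.99,"dy":-5.67,"dz":1.8,"wx":0,"wy":0,"wz":-0.5,"hand":55},{"dx":-7.99,"dy":-5.67,"dz":1.8,"wx":0,"wy":0,"wz":-0.5,"hand":55},{"dx":-7.99,"dy":-5.67,"dz":1.8,"wx":0,"wy":0,"wz":-0.5,"hand":55}]}}

```text
clock: 2.25
eef_pos: [0.4387, 0.1168, 0.1524]
tool_rot: [0.096, 0.995, 0.0, -0.0]
ft_force: [1.3, -0.4, 0.2]
grip_width: 0.0551
grasp_force: 0.0
```

```bash
cat > w.py <<'E'
from h import *
from scipy.spatial.transform import Rotation as R
import sys
o,im=snap('wrist',sys.argv[1])
print(o['clock'],o['eef_pos'].round(4),R.from_quat(o['tool_rot']).as_matrix().round(3).tolist(),o['grip_width'],o['ft_force'].round(2))
hsv=cv2.cvtColor(im,cv2.COLOR_RGB2HSV);m=cv2.inRange(hsv,(100,150,60),(125,255,255))
n,l,s,c=cv2.connectedComponentsWithStats(m)
for i in range(1,n):
    if s[i][4]>150: print(s[i],c[i].round(),px2w('wrist',o,*c[i],.047).round(4))
print(w2px('wrist',o,[.439,.116,.05]))
E
python3 w.py w2.png
```

```text
2.25 [0.4387 0.1168 0.1524] [[-0.981, 0.192, -0.0], [0.192, 0.981, 0.0], [0.0, 0.0, -1.0]] 0.0550775453232546 [ 1.26 -0.38  0.23]
[315 230  25  24 310] [329. 239.] [0.4363 0.1209 0.047 ]
[   0  358   46   61 2050] [ 19. 389.] [ 0.5056 -0.1222  0.047 ]
[321.88840105 246.18042384]
```

View pics/w2.png

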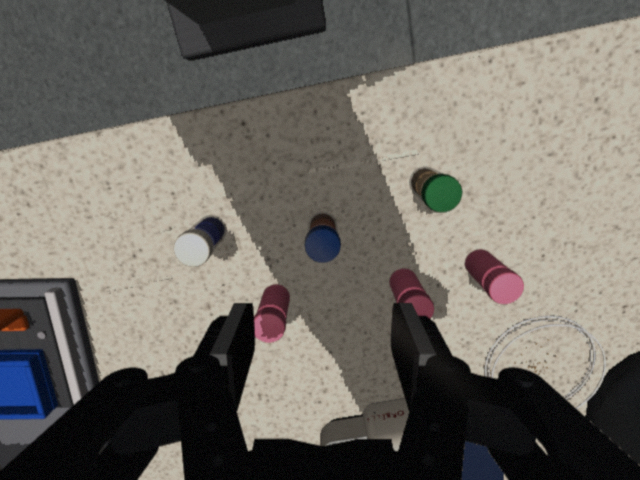

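The wrist view shows the blue cap at (322,243), against (322,246) predicted, so we're within 2 mm. Green and white are clear of the fingers. I'll descend and grasp.

Emit:
{"api": "drive_tool", "payload": {"rows": [{"dx":0.02,"dy":0,"dz":0.4,"wx":0,"wy":0,"wz":0,"hand":55},{"dx":0.02,"dy":0,"dz":0.9,"wx":0,"wy":0,"wz":0,"hand":55},{"dx":0.02,"dy":0,"dz":1.4,"wx":0,"wy":0,"wz":0,"hand":55},{"dx":0.02,"dy":0,"dz":1.9,"wx":0,"wy":0,"wz":0,"hand":55},{"dx":0.02,"dy":0,"dz":2.3,"wx":0,"wy":0,"wz":0,"hand":55},{"dx":0.02,"dy":0,"dz":2.52,"wx":0,"wy":0,"wz":0,"hand":55},{"dx":0.02,"dy":0,"dz":2.52,"wx":0,"wy":0,"wz":0,"hand":55},{"dx":0.02,"dy":0,"dz":2.52,"wx":0,"wy":0,"wz":0,"hand":15},{"dx":0.02,"dy":0,"dz":2.52,"wx":0,"wy":0,"wz":0,"hand":15},{"dx":0.02,"dy":0,"dz":2.52,"wx":0,"wy":0,"wz":0,"hand":15},{"dx":0.02,"dy":0,"dz":2.52,"wx":0,"wy":0,"wz":0,"hand":15},{"dx":0.02,"dy":0,"dz":2.52,"wx":0,"wy":0,"wz":0,"hand":15},{"dx":0.02,"dy":0,"dz":2.52,"wx":0,"wy":0,"wz":0,"hand":15}]}}

```text
clock: 3.6
eef_pos: [0.4395, 0.1164, 0.0276]
tool_rot: [0.097, 0.995, 0.001, 0.001]
ft_force: [-2.3, 0.1, 6.2]
grip_width: 0.0214
grasp_force: 58.4
```

Emit:
{"api": "drive_tool", "payload": {"rows": [{"dx":0,"dy":0,"dz":-0.3,"wx":0,"wy":0,"wz":0,"hand":15},{"dx":0,"dy":0,"dz":-0.8,"wx":0,"wy":0,"wz":0,"hand":15},{"dx":0,"dy":0,"dz":-1.4,"wx":0,"wy":0,"wz":0,"hand":15},{"dx":0,"dy":0,"dz":-2.0,"wx":0,"wy":0,"wz":0,"hand":15},{"dx":0,"dy":-0.3,"dz":-2.4,"wx":0,"wy":0,"wz":0,"hand":15},{"dx":-0.1,"dy":-0.8,"dz":-2.6,"wx":0,"wy":0,"wz":0,"hand":15},{"dx":-0.25,"dy":-1.4,"dz":-2.6,"wx":0,"wy":0,"wz":0,"hand":15},{"dx":-0.4,"dy":-2.1,"dz":-2.6,"wx":0,"wy":0,"wz":0,"hand":15},{"dx":-0.5,"dy":-2.8,"dz":-2.6,"wx":0,"wy":0,"wz":0,"hand":15},{"dx":-0.65,"dy":-3.5,"dz":-2.6,"wx":0,"wy":0,"wz":0,"hand":15},{"dx":-0.75,"dy":-4.1,"dz":-2.6,"wx":0,"wy":0,"wz":0,"hand":15},{"dx":-0.85,"dy":-4.5,"dz":-2.6,"wx":0,"wy":0,"wz":0,"hand":15},{"dx":-0.85,"dy":-4.64,"dz":-2.6,"wx":0,"wy":0,"wz":0,"hand":15},{"dx":-0.85,"dy":-4.64,"dz":-2.6,"wx":0,"wy":0,"wz":0,"hand":15},{"dx":-0.85,"dy":-4.64,"dz":-2.6,"wx":0,"wy":0,"wz":0,"hand":15},{"dx":-0.85,"dy":-4.64,"dz":-2.6,"wx":0,"wy":0,"wz":0,"hand":15}]}}

```text
clock: 5.2
eef_pos: [0.435, -0.1188, 0.1563]
tool_rot: [0.097, 0.995, 0.0, -0.0]
ft_force: [-0.1, -0.1, -0.8]
grip_width: 0.0213
grasp_force: 58.7
```

```bash
python3 w.py w3.png
python3 - <<'E'
from h import *
o=bot.get_obs()
P=np.array([.512,-.149]);a=np.radians(-11);X=np.array([np.cos(a),np.sin(a)]);Y=np.array([-X[1],X[0]])
im=cv2.imread('pics/w3.png')
for dx,dy in [(-22,-22),(22,-22),(22,22),(-22,22)]:
    q=w2px('wrist',o,[*(P+X*dx/1e3+Y*dy/1e3),.035]);cv2.circle(im,tuple(int(v) for v in q),3,(0,255,0),1)
for dy in (-22,22):
    q=w2px('wrist',o,[*(P-X*.064+Y*dy/1e3),.058]);cv2.circle(im,tuple(int(v) for v in q),3,(255,255,0),1)
cv2.imwrite('pics/w3o.png',im)
E
```

```text
5.2 [ 0.435  -0.1188  0.1563] [[-0.981, 0.192, -0.0], [0.192, 0.981, 0.0], [0.0, 0.0, -1.0]] 0.021297652561905404 [-0.09 -0.08 -0.76]
[ 291  332   64   60 3040] [323. 363.] [ 0.5248 -0.1367  0.047 ]
[701.58414946 179.35795147]
```

View pics/w3o.png

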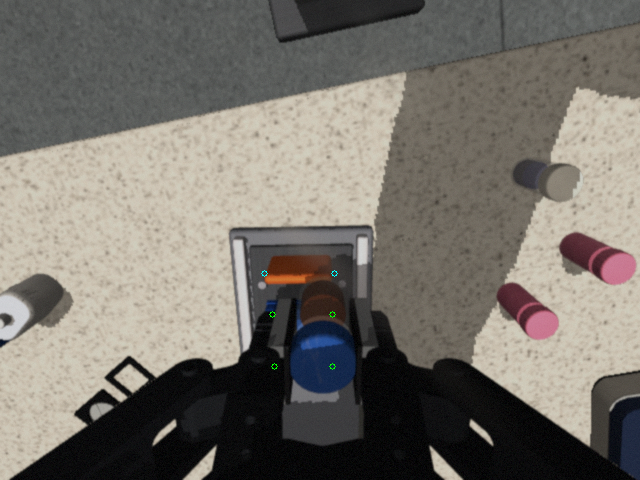

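The tab is at columns 265-332, top edge around row 277, and the reader is aligned with the tool. The fit puts the well at about (0.513, -0.149). I'll move over it and lower.

Emit:
{"api": "drive_tool", "payload": {"rows": [{"dx":-0.3,"dy":-0.05,"dz":0,"wx":0,"wy":0,"wz":0,"hand":15},{"dx":-0.8,"dy":-0.15,"dz":0,"wx":0,"wy":0,"wz":0,"hand":15},{"dx":-1.3,"dy":-0.25,"dz":0,"wx":0,"wy":0,"wz":0,"hand":15},{"dx":-1.6,"dy":-0.3,"dz":0,"wx":0,"wy":0,"wz":0,"hand":15},{"dx":-1.69,"dy":-0.3,"dz":0.2,"wx":0,"wy":0,"wz":0,"hand":15},{"dx":-1.69,"dy":-0.3,"dz":0.6,"wx":0,"wy":0,"wz":0,"hand":15},{"dx":-1.69,"dy":-0.3,"dz":1.0,"wx":0,"wy":0,"wz":0,"hand":15},{"dx":-1.69,"dy":-0.3,"dz":1.4,"wx":0,"wy":0,"wz":0,"hand":15},{"dx":-1.69,"dy":-0.3,"dz":1.7,"wx":0,"wy":0,"wz":0,"hand":15},{"dx":-1.69,"dy":-0.3,"dz":1.85,"wx":0,"wy":0,"wz":0,"hand":15},{"dx":-1.69,"dy":-0.3,"dz":1.95,"wx":0,"wy":0,"wz":0,"hand":15},{"dx":-1.69,"dy":-0.3,"dz":2.02,"wx":0,"wy":0,"wz":0,"hand":15},{"dx":-1.69,"dy":-0.3,"dz":2.06,"wx":0,"wy":0,"wz":0,"hand":15},{"dx":-1.69,"dy":-0.3,"dz":2.06,"wx":0,"wy":0,"wz":0,"hand":15},{"dx":-1.69,"dy":-0.3,"dz":2.06,"wx":0,"wy":0,"wz":0,"hand":15}]}}

```text
clock: 6.75
eef_pos: [0.5154, -0.151, 0.0538]
tool_rot: [0.097, 0.995, -0.0, 0.0]
ft_force: [0.5, 0.7, -0.3]
grip_width: 0.0212
grasp_force: 58.7
```

Run:
```python
from h import *
o,im=snap('scene','s1.png');o,im2=snap('top')
a=cv2.resize(im[230:380,330:500,::-1],None,fx=2.35,fy=2.35);b=cv2.resize(im2[200:320,350:486,::-1],None,fx=2.9375,fy=2.9375)
cv2.imwrite('pics/s1c.png',np.hstack([a[:352],b[:352]]));print(o['eef_pos'],o['ft_force'])
```

```text
[ 0.51547602 -0.15103327  0.05382421] [ 0.29358196  0.37430404 -0.0378302 ]
```

View pics/s1c.png

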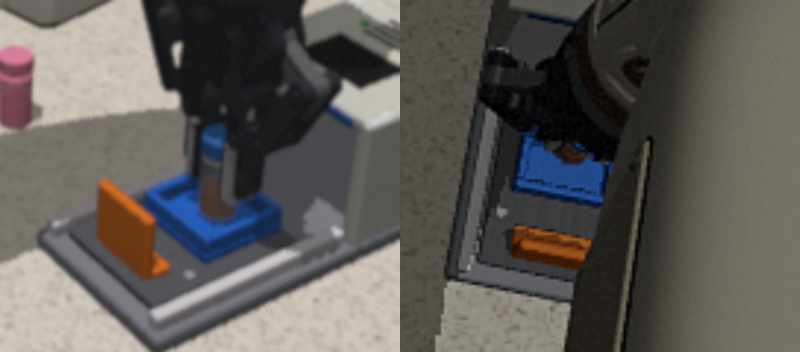

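The vial is inside the well and about 2 mm above its floor. I'll lower slightly, release and retract.

Emit:
{"api": "drive_tool", "payload": {"rows": [{"dx":0,"dy":0,"dz":0.02,"wx":0,"wy":0,"wz":0,"hand":15},{"dx":0,"dy":0,"dz":0.04,"wx":0,"wy":0,"wz":0,"hand":15},{"dx":0,"dy":0,"dz":0.04,"wx":0,"wy":0,"wz":0,"hand":15},{"dx":0,"dy":0,"dz":0.04,"wx":0,"wy":0,"wz":0,"hand":45},{"dx":0,"dy":0,"dz":0.04,"wx":0,"wy":0,"wz":0,"hand":45},{"dx":0,"dy":0,"dz":0.04,"wx":0,"wy":0,"wz":0,"hand":45},{"dx":0,"dy":0,"dz":0.04,"wx":0,"wy":0,"wz":0,"hand":45},{"dx":0,"dy":0,"dz":0.04,"wx":0,"wy":0,"wz":0,"hand":45},{"dx":0,"dy":0,"dz":0.04,"wx":0,"wy":0,"wz":0,"hand":45},{"dx":0,"dy":0,"dz":-0.2,"wx":0,"wy":0,"wz":0,"hand":45},{"dx":0,"dy":0,"dz":-0.6,"wx":0,"wy":0,"wz":0,"hand":45},{"dx":0,"dy":0,"dz":-1.2,"wx":0,"wy":0,"wz":0,"hand":45},{"dx":0.6,"dy":0,"dz":-1.5,"wx":0,"wy":0,"wz":0,"hand":20},{"dx":1.3,"dy":0,"dz":-1.5,"wx":0,"wy":0,"wz":0,"hand":0},{"dx":1.8,"dy":0,"dz":-1.5,"wx":0,"wy":0,"wz":0,"hand":0},{"dx":2.0,"dy":0,"dz":-1.5,"wx":0,"wy":0,"wz":0,"hand":0},{"dx":2.0,"dy":0,"dz":-1.5,"wx":0,"wy":0,"wz":0,"hand":0},{"dx":2.0,"dy":0,"dz":-1.5,"wx":0,"wy":0,"wz":0,"hand":0}]}}

```text
clock: 8.65
eef_pos: [0.4185, -0.1319, 0.129]
tool_rot: [0.097, 0.995, -0.0, 0.001]
ft_force: [0.0, 0.5, 0.8]
grip_width: 0.0001
grasp_force: 0.0
```

Run:
```python
from h import *
o,im=snap('wrist')
P=np.array([.513,-.149]);a=np.radians(-11);X=np.array([np.cos(a),np.sin(a)]);Y=np.array([-X[1],X[0]])
im=np.ascontiguousarray(im[:,:,::-1])
for dx,dy in [(-22,-22),(22,-22),(22,22),(-22,22)]:
    q=w2px('wrist',o,[*(P+X*dx/1e3+Y*dy/1e3),.035]);cv2.circle(im,tuple(int(v) for v in q),2,(0,255,0),1)
for dy in (-22,22):
    q=w2px('wrist',o,[*(P-X*.064+Y*dy/1e3),.058]);cv2.circle(im,tuple(int(v) for v in q),2,(255,255,0),1)
o,s=snap('scene')
cv2.imwrite('pics/w4.png',np.hstack([cv2.resize(im[160:480,160:480],(400,400)),cv2.resize(s[240:370,335:465,::-1],(400,400))]))
print(o['eef_pos'],o['ft_force'],o['clock'])
```

```text
[ 0.4186646  -0.13194998  0.12881594] [-0.17249227  0.00649357 -0.54692334] 8.7
```

View pics/w4.png

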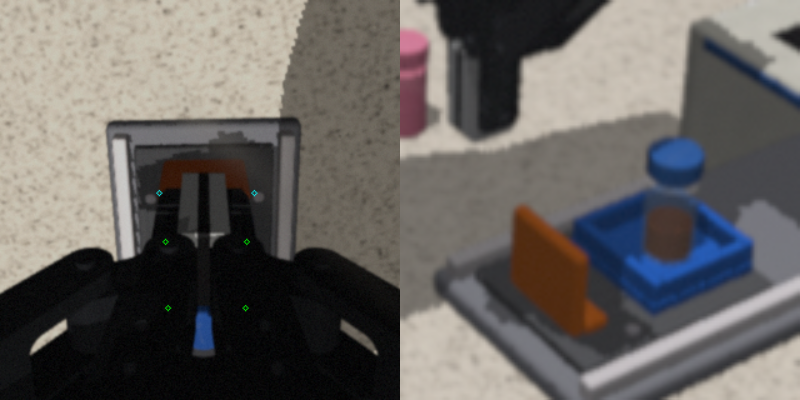

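The vial stands upright in the well, released, and can't be off centre beyond the walls. The tab is clear ahead of the closed fingers. I'll lower behind the tab and approach to contact.

Emit:
{"api": "drive_tool", "payload": {"rows": [{"dx":0,"dy":0,"dz":0.3,"wx":0,"wy":0,"wz":0,"hand":0},{"dx":0,"dy":0,"dz":0.8,"wx":0,"wy":0,"wz":0,"hand":0},{"dx":0,"dy":0,"dz":1.2,"wx":0,"wy":0,"wz":0,"hand":0},{"dx":0,"dy":0,"dz":1.5,"wx":0,"wy":0,"wz":0,"hand":0},{"dx":0,"dy":0,"dz":1.68,"wx":0,"wy":0,"wz":0,"hand":0},{"dx":0,"dy":0,"dz":1.68,"wx":0,"wy":0,"wz":0,"hand":0},{"dx":-0.05,"dy":0,"dz":1.68,"wx":0,"wy":0,"wz":0,"hand":0},{"dx":-0.11,"dy":0,"dz":1.68,"wx":0,"wy":0,"wz":0,"hand":0},{"dx":-0.17,"dy":0,"dz":1.68,"wx":0,"wy":0,"wz":0,"hand":0},{"dx":-0.23,"dy":0,"dz":1.68,"wx":0,"wy":0,"wz":0,"hand":0},{"dx":-0.29,"dy":0,"dz":1.68,"wx":0,"wy":0,"wz":0,"hand":0},{"dx":-0.35,"dy":0,"dz":1.68,"wx":0,"wy":0,"wz":0,"hand":0},{"dx":-0.4,"dy":0,"dz":1.68,"wx":0,"wy":0,"wz":0,"hand":0},{"dx":-0.45,"dy":0,"dz":1.68,"wx":0,"wy":0,"wz":0,"hand":0},{"dx":-0.5,"dy":0,"dz":1.68,"wx":0,"wy":0,"wz":0,"hand":0},{"dx":-0.55,"dy":0,"dz":1.68,"wx":0,"wy":0,"wz":0,"hand":0},{"dx":-0.55,"dy":0,"dz":1.68,"wx":0,"wy":0,"wz":0,"hand":0}]}}

```text
clock: 10.45
eef_pos: [0.4438, -0.1367, 0.0441]
tool_rot: [0.097, 0.995, 0.0, -0.0]
ft_force: [-2.2, 1.5, 0.2]
grip_width: 0.0001
grasp_force: 0.9
```

Emit:
{"api": "drive_tool", "payload": {"rows": [{"dx":-0.04,"dy":0,"dz":0,"wx":0,"wy":0,"wz":0,"hand":0},{"dx":-0.09,"dy":0,"dz":0,"wx":0,"wy":0,"wz":0,"hand":0},{"dx":-0.14,"dy":0,"dz":0,"wx":0,"wy":0,"wz":0,"hand":0},{"dx":-0.2,"dy":0,"dz":0,"wx":0,"wy":0,"wz":0,"hand":0},{"dx":-0.26,"dy":0,"dz":0,"wx":0,"wy":0,"wz":0,"hand":0},{"dx":-0.32,"dy":0,"dz":0,"wx":0,"wy":0,"wz":0,"hand":0},{"dx":-0.38,"dy":0,"dz":0,"wx":0,"wy":0,"wz":0,"hand":0},{"dx":-0.44,"dy":0,"dz":0,"wx":0,"wy":0,"wz":0,"hand":0},{"dx":-0.5,"dy":0,"dz":0,"wx":0,"wy":0,"wz":0,"hand":0},{"dx":-0.56,"dy":0,"dz":0,"wx":0,"wy":0,"wz":0,"hand":0},{"dx":-0.62,"dy":0,"dz":0,"wx":0,"wy":0,"wz":0,"hand":0},{"dx":-0.68,"dy":0,"dz":0,"wx":0,"wy":0,"wz":0,"hand":0},{"dx":-0.74,"dy":0,"dz":0,"wx":0,"wy":0,"wz":0,"hand":0},{"dx":-0.79,"dy":0,"dz":0,"wx":0,"wy":0,"wz":0,"hand":0},{"dx":-0.84,"dy":0,"dz":0,"wx":0,"wy":0,"wz":0,"hand":0},{"dx":-0.87,"dy":0,"dz":0,"wx":0,"wy":0,"wz":0,"hand":0},{"dx":-0.88,"dy":0,"dz":0,"wx":0,"wy":0,"wz":0,"hand":0}]}}

```text
clock: 12.15
eef_pos: [0.4874, -0.1455, 0.0444]
tool_rot: [0.097, 0.995, -0.0, 0.0]
ft_force: [-2.0, 1.8, 1.1]
grip_width: 0.0003
grasp_force: 1.3
```

Run:
```python
from h import *
o,s=snap('scene')
cv2.imwrite('pics/s5.png',cv2.resize(s[220:380,340:550,::-1],None,fx=3,fy=3))
print(o['eef_pos'],o['ft_force'],o['clock'])
```

```text
[ 0.48742256 -0.14547007  0.04437688] [-2.04146586  1.80025651  1.103738  ] 12.15
```

View pics/s5.png

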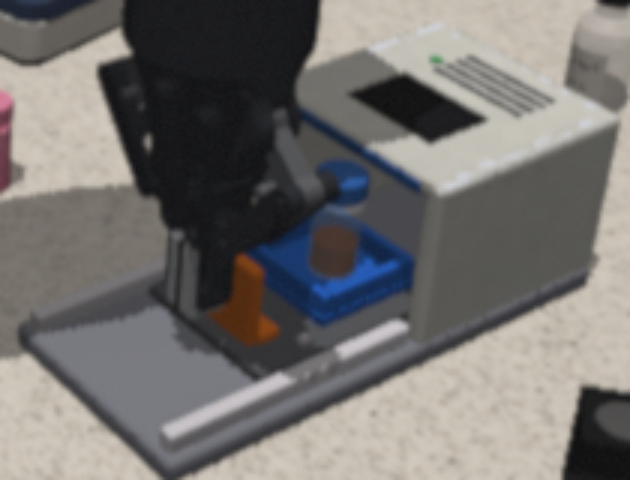

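The push is going well: the vial is upright and the well is entering the hood. I'll continue in small steps and watch the force.

Emit:
{"api": "drive_tool", "payload": {"rows": [{"dx":-0.02,"dy":0,"dz":0,"wx":0,"wy":0,"wz":0,"hand":0},{"dx":-0.05,"dy":0,"dz":0,"wx":0,"wy":0,"wz":0,"hand":0},{"dx":-0.08,"dy":0,"dz":0,"wx":0,"wy":0,"wz":0,"hand":0},{"dx":-0.1,"dy":0,"dz":0,"wx":0,"wy":0,"wz":0,"hand":0},{"dx":-0.12,"dy":0,"dz":0,"wx":0,"wy":0,"wz":0,"hand":0}]}}

```text
clock: 12.7
eef_pos: [0.4932, -0.1466, 0.0444]
tool_rot: [0.097, 0.995, -0.0, 0.0]
ft_force: [-1.9, 2.7, 1.8]
grip_width: 0.0003
grasp_force: 1.3
```

Emit:
{"api": "drive_tool", "payload": {"rows": [{"dx":-0.02,"dy":0,"dz":0,"wx":0,"wy":0,"wz":0,"hand":0},{"dx":-0.04,"dy":0,"dz":0,"wx":0,"wy":0,"wz":0,"hand":0},{"dx":-0.06,"dy":0,"dz":0,"wx":0,"wy":0,"wz":0,"hand":0},{"dx":-0.08,"dy":0,"dz":0,"wx":0,"wy":0,"wz":0,"hand":0}]}}

```text
clock: 13.1
eef_pos: [0.4971, -0.1473, 0.0444]
tool_rot: [0.097, 0.995, 0.0, 0.0]
ft_force: [-2.5, 2.9, 0.3]
grip_width: -0.0003
grasp_force: 1.3
```

Emit:
{"api": "drive_tool", "payload": {"rows": [{"dx":-0.03,"dy":0,"dz":0,"wx":0,"wy":0,"wz":0,"hand":0},{"dx":-0.06,"dy":0,"dz":0,"wx":0,"wy":0,"wz":0,"hand":0},{"dx":-0.09,"dy":0,"dz":0,"wx":0,"wy":0,"wz":0,"hand":0},{"dx":-0.12,"dy":0,"dz":0,"wx":0,"wy":0,"wz":0,"hand":0},{"dx":-0.15,"dy":0,"dz":0,"wx":0,"wy":0,"wz":0,"hand":0}]}}

```text
clock: 13.6
eef_pos: [0.5045, -0.1488, 0.0443]
tool_rot: [0.097, 0.995, -0.0, 0.0]
ft_force: [-2.5, 1.9, 1.4]
grip_width: -0.0001
grasp_force: 1.3
```

Emit:
{"api": "drive_tool", "payload": {"rows": [{"dx":-0.02,"dy":0,"dz":0,"wx":0,"wy":0,"wz":0,"hand":0},{"dx":-0.04,"dy":0,"dz":0,"wx":0,"wy":0,"wz":0,"hand":0},{"dx":-0.06,"dy":0,"dz":0,"wx":0,"wy":0,"wz":0,"hand":0},{"dx":-0.08,"dy":0,"dz":0,"wx":0,"wy":0,"wz":0,"hand":0}]}}

```text
clock: 14.0
eef_pos: [0.5083, -0.1495, 0.0443]
tool_rot: [0.097, 0.995, 0.0, -0.0]
ft_force: [-3.0, 2.5, 1.1]
grip_width: -0.0001
grasp_force: 1.3
```

Still friction only. I'll take 4 mm steps.

Emit:
{"api": "drive_tool", "payload": {"rows": [{"dx":-0.02,"dy":0,"dz":0,"wx":0,"wy":0,"wz":0,"hand":0},{"dx":-0.04,"dy":0,"dz":0,"wx":0,"wy":0,"wz":0,"hand":0},{"dx":-0.06,"dy":0,"dz":0,"wx":0,"wy":0,"wz":0,"hand":0},{"dx":-0.08,"dy":0,"dz":0,"wx":0,"wy":0,"wz":0,"hand":0}]}}

```text
clock: 14.4
eef_pos: [0.5122, -0.1503, 0.0443]
tool_rot: [0.097, 0.995, 0.0, -0.0]
ft_force: [-0.8, 3.1, 1.0]
grip_width: 0.0001
grasp_force: 1.3
```

Emit:
{"api": "drive_tool", "payload": {"rows": [{"dx":-0.02,"dy":0,"dz":0,"wx":0,"wy":0,"wz":0,"hand":0},{"dx":-0.04,"dy":0,"dz":0,"wx":0,"wy":0,"wz":0,"hand":0},{"dx":-0.06,"dy":0,"dz":0,"wx":0,"wy":0,"wz":0,"hand":0}]}}

```text
clock: 14.7
eef_pos: [0.5151, -0.1509, 0.0443]
tool_rot: [0.097, 0.995, 0.0, -0.0]
ft_force: [-1.8, 1.9, 0.5]
grip_width: 0.0001
grasp_force: 1.3
```

Emit:
{"api": "drive_tool", "payload": {"rows": [{"dx":-0.02,"dy":0,"dz":0,"wx":0,"wy":0,"wz":0,"hand":0},{"dx":-0.04,"dy":0,"dz":0,"wx":0,"wy":0,"wz":0,"hand":0},{"dx":-0.06,"dy":0,"dz":0,"wx":0,"wy":0,"wz":0,"hand":0}]}}

```text
clock: 15.0
eef_pos: [0.5163, -0.1511, 0.0442]
tool_rot: [0.097, 0.995, 0.0, -0.002]
ft_force: [-8.8, 3.5, 7.0]
grip_width: -0.0
grasp_force: 4.4
```

The force has jumped to about 9 N with little motion. I'll confirm with 1 mm more, then back off and lift away.

Emit:
{"api": "drive_tool", "payload": {"rows": [{"dx":-0.01,"dy":0,"dz":0,"wx":0,"wy":0,"wz":0,"hand":0},{"dx":-0.02,"dy":0,"dz":0,"wx":0,"wy":0,"wz":0,"hand":0},{"dx":-0.03,"dy":0,"dz":0,"wx":0,"wy":0,"wz":0,"hand":0},{"dx":-0.03,"dy":0,"dz":0,"wx":0,"wy":0,"wz":0,"hand":0},{"dx":-0.03,"dy":0,"dz":0,"wx":0,"wy":0,"wz":0,"hand":0}]}}

```text
clock: 15.5
eef_pos: [0.5163, -0.1511, 0.0442]
tool_rot: [0.097, 0.995, 0.0, -0.003]
ft_force: [-9.5, 3.8, 8.0]
grip_width: -0.0001
grasp_force: 5.2
```

Emit:
{"api": "drive_tool", "payload": {"rows": [{"dx":0.05,"dy":0,"dz":0,"wx":0,"wy":0,"wz":0,"hand":0},{"dx":0.2,"dy":0,"dz":0,"wx":0,"wy":0,"wz":0,"hand":0},{"dx":0.5,"dy":0,"dz":0,"wx":0,"wy":0,"wz":0,"hand":0},{"dx":1.0,"dy":0,"dz":0,"wx":0,"wy":0,"wz":0,"hand":0},{"dx":1.5,"dy":0,"dz":-0.2,"wx":0,"wy":0,"wz":0,"hand":0},{"dx":2.0,"dy":0,"dz":-0.7,"wx":0,"wy":0,"wz":0,"hand":0},{"dx":2.0,"dy":0,"dz":-1.2,"wx":0,"wy":0,"wz":0,"hand":0},{"dx":2.0,"dy":0,"dz":-1.5,"wx":0,"wy":0,"wz":0,"hand":0},{"dx":2.0,"dy":0,"dz":-1.5,"wx":0,"wy":0,"wz":0,"hand":0},{"dx":2.0,"dy":0,"dz":-1.5,"wx":0,"wy":0,"wz":0,"hand":0}]}}

```text
clock: 16.5
eef_pos: [0.4221, -0.1328, 0.1195]
tool_rot: [0.098, 0.995, -0.0, 0.001]
ft_force: [0.0, -0.4, -0.7]
grip_width: 0.0001
grasp_force: 0.0
```

Run:
```python
from h import *
o,s=snap('scene')
cv2.imwrite('pics/s6.png',cv2.resize(s[220:380,340:550,::-1],None,fx=3,fy=3))
o,t=snap('top','t6.png');hsv=cv2.cvtColor(t,cv2.COLOR_RGB2HSV)
m=cv2.inRange(hsv,(5,150,60),(20,255,255));m[:200]=0;m[320:]=0;m[:,:360]=0;m[:,450:]=0
p=cv2.findNonZero(m)
if p is not None: r=cv2.minAreaRect(p);print('tab',px2w('top',None,*r[0],.058),r)
print(o['eef_pos'],o['ft_force'],o['clock'])
```

```text
tab [ 0.52872403 -0.14981766  0.058     ] ((410.5400390625, 237.27999877929688), (29.42665672302246, 10.554241180419922), 10.30484676361084)
[ 0.42139359 -0.13254397  0.11878656] [-1.02031586 -0.39657828 -0.72705949] 16.55
```

View pics/s6.png

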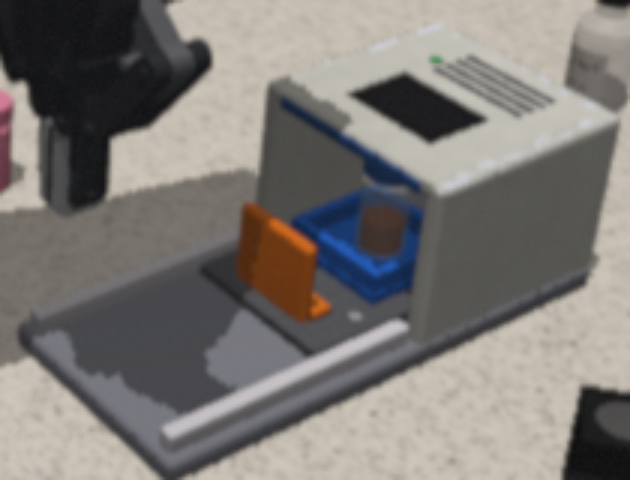

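The tab is now about 75 mm in, and the well's near edge looks roughly at the hood mouth. The upward force component makes me want to verify that this is the real stop, so I'll probe the tab again 10 mm higher to exclude any gripper contact.

Emit:
{"api": "drive_tool", "payload": {"rows": [{"dx":0,"dy":0,"dz":0.4,"wx":0,"wy":0,"wz":0,"hand":0},{"dx":0,"dy":0,"dz":0.9,"wx":0,"wy":0,"wz":0,"hand":0},{"dx":0,"dy":0,"dz":1.28,"wx":0,"wy":0,"wz":0,"hand":0},{"dx":-0.3,"dy":0,"dz":1.28,"wx":0,"wy":0,"wz":0,"hand":0},{"dx":-0.7,"dy":0,"dz":1.28,"wx":0,"wy":0,"wz":0,"hand":0},{"dx":-1.1,"dy":0,"dz":1.28,"wx":0,"wy":0,"wz":0,"hand":0},{"dx":-1.4,"dy":0,"dz":1.28,"wx":0,"wy":0,"wz":0,"hand":0},{"dx":-1.6,"dy":0,"dz":1.28,"wx":0,"wy":0,"wz":0,"hand":0},{"dx":-1.7,"dy":0,"dz":1.28,"wx":0,"wy":0,"wz":0,"hand":0},{"dx":-1.75,"dy":0,"dz":1.28,"wx":0,"wy":0,"wz":0,"hand":0},{"dx":-1.79,"dy":0,"dz":1.28,"wx":0,"wy":0,"wz":0,"hand":0},{"dx":-1.82,"dy":0,"dz":1.28,"wx":0,"wy":0,"wz":0,"hand":0},{"dx":-1.85,"dy":0,"dz":1.28,"wx":0,"wy":0,"wz":0,"hand":0},{"dx":-1.88,"dy":0,"dz":1.28,"wx":0,"wy":0,"wz":0,"hand":0},{"dx":-1.9,"dy":0,"dz":1.28,"wx":0,"wy":0,"wz":0,"hand":0},{"dx":-1.92,"dy":0,"dz":1.28,"wx":0,"wy":0,"wz":0,"hand":0},{"dx":-1.93,"dy":0,"dz":1.28,"wx":0,"wy":0,"wz":0,"hand":0},{"dx":-1.93,"dy":0,"dz":1.28,"wx":0,"wy":0,"wz":0,"hand":0}]}}

```text
clock: 18.4
eef_pos: [0.5161, -0.1511, 0.0553]
tool_rot: [0.097, 0.995, -0.0, 0.0]
ft_force: [-0.1, 0.5, 0.1]
grip_width: -0.0001
grasp_force: 0.0
```

Emit:
{"api": "drive_tool", "payload": {"rows": [{"dx":-0.02,"dy":0,"dz":0,"wx":0,"wy":0,"wz":0,"hand":0},{"dx":-0.04,"dy":0,"dz":0,"wx":0,"wy":0,"wz":0,"hand":0},{"dx":-0.06,"dy":0,"dz":0,"wx":0,"wy":0,"wz":0,"hand":0},{"dx":-0.06,"dy":0,"dz":0,"wx":0,"wy":0,"wz":0,"hand":0}]}}

```text
clock: 18.8
eef_pos: [0.5164, -0.151, 0.0549]
tool_rot: [0.097, 0.995, 0.0, -0.003]
ft_force: [-6.3, 1.6, 4.6]
grip_width: -0.0001
grasp_force: 3.5
```

Emit:
{"api": "drive_tool", "payload": {"rows": [{"dx":-0.02,"dy":0,"dz":0,"wx":0,"wy":0,"wz":0,"hand":0},{"dx":-0.04,"dy":0,"dz":0,"wx":0,"wy":0,"wz":0,"hand":0},{"dx":-0.06,"dy":0,"dz":0,"wx":0,"wy":0,"wz":0,"hand":0},{"dx":-0.06,"dy":0,"dz":0,"wx":0,"wy":0,"wz":0,"hand":0}]}}

```text
clock: 19.2
eef_pos: [0.5165, -0.151, 0.0546]
tool_rot: [0.097, 0.995, 0.001, -0.005]
ft_force: [-13.6, 3.6, 10.1]
grip_width: 0.0001
grasp_force: 6.6
```

It's rigid at 14 N and stops at the same place at both heights, so this is the stop. I'll back off.

Emit:
{"api": "drive_tool", "payload": {"rows": [{"dx":0.06,"dy":0,"dz":0,"wx":0,"wy":0,"wz":0,"hand":0},{"dx":0.2,"dy":0,"dz":0,"wx":0,"wy":0,"wz":0,"hand":0},{"dx":0.5,"dy":0,"dz":0,"wx":0,"wy":0,"wz":0,"hand":0},{"dx":1.0,"dy":0,"dz":0,"wx":0,"wy":0,"wz":0,"hand":0},{"dx":1.5,"dy":0,"dz":-0.2,"wx":0,"wy":0,"wz":0,"hand":0},{"dx":1.9,"dy":0,"dz":-0.7,"wx":0,"wy":0,"wz":0,"hand":0},{"dx":2.0,"dy":0,"dz":-1.2,"wx":0,"wy":0,"wz":0,"hand":0},{"dx":2.0,"dy":0,"dz":-1.5,"wx":0,"wy":0,"wz":0,"hand":0},{"dx":2.0,"dy":0,"dz":-1.5,"wx":0,"wy":0,"wz":0,"hand":0},{"dx":2.0,"dy":0,"dz":-1.5,"wx":0,"wy":0,"wz":0,"hand":0},{"dx":2.0,"dy":0,"dz":-1.5,"wx":0,"wy":0,"wz":0,"hand":0}]}}

```text
clock: 20.3
eef_pos: [0.4234, -0.1327, 0.1293]
tool_rot: [0.097, 0.995, 0.0, -0.001]
ft_force: [0.3, 0.2, -0.2]
grip_width: 0.0001
grasp_force: 0.0
```

```bash
python3 -c "
from workcell import bot
print(bot.get_obs()['ft_force'],bot.job_done())"
```

```text
the job is handed in; nothing more can be done
[ 0.25299183  0.24185069 -0.17141693] None
```

I put the blue-capped vial upright in the well, pushed the carriage in until it stopped rigidly (about 14 N at most), backed the arm clear and handed the job in at about 20 s; no verdict came back, and the carriage's exact travel was never read directly (I measured about 75 mm of push on top of its 0–12 mm start).

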